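# Shut down the finds photography light hood

### The arm

A 6-joint arm with a two-finger parallel gripper is mounted at the origin on the work surface. World frame = base frame: x ahead of the robot, y to its left, z up, the work surface at z = 0. Lengths are in m, angles in degrees, forces in N, time in s.
With the tool pointing down it reaches from about 0.35 to 0.875 m from the base axis. Payload 4.2 kg.
Tool frame: the origin (TCP) lies at the very end of the fingers, on their centre line; the grasp point (between the pads) lies 19 mm behind it; z points along the fingers, y is the line along which they close (so a half turn about z gives the same grasp; the last joint's range is limited). The gripper opens to 87 mm and grips with 3 to 60 N. Pads are 19 mm wide; open, the fingers measure 117 mm over their backs; the gripper's body (75 mm by 190 mm) begins 51 mm behind the grasp point.
Start: joints at [-61.845, 22.042, 0.453, 0, -68.411, -14.817], TCP at [0.144, -0.608, 0.223] pointing down, gripper open.
Joint ranges: [-179.83, 179.83], [-69.29, 118.12], [-61.27, 80.66], [-181.25, 117.63], [-171.15, -9.14], [-177.46, 177.46]. Speed limits (degrees/s): [159.86, 159.86, 180, 180, 180, 180].

### API

Orientations are given as a 3x3 rotation matrix whose columns are the frame's x, y, z axes.
In Python, from station import r gives the robot as it stands.
- The arm moves only by the tool jog_arm, never from a script. Its argument "plan" is text: rows parted by semicolons, each of 7 numbers parted by spaces: the shift along the tool's x, y, z normalised to -1 to 1, where 1 is 0.025 m, then the turn, a rotation vector about the tool's x, y, z normalised to -1 to 1, where 1 is 8 degrees, then the closure, from -1 (fully open) to 1 (shut). A call has exactly 10 rows; each row shifts and turns the commanded pose from where the row before left it, along the tool's axes as they then stand; what a row does not reach is not made up. A row lasts 1/10 s, in which the tool goes at most 50 mm and 8.59 degrees, less where a joint would pass 70% of its speed; a pose out of reach is approached as far as the arm can. A call with a number of a shift or a turn outside -1 to 1 is refused whole. A call with a gripper value outside its range is refused whole. The fingers move at their own pace and stop on an object; the grip force is fixed at half the most. Time passes only in rows, so rows that do not move let the fingers close, or fill a call up. It gives the time, the measured TCP pose, the force, the opening and the grip force at its end, in the units of the state.
- r.sense(): the state, without advancing time (a new reading comes with each control period).
- r.capture(name): name is "scene" or "top" or "wrist"; returns (picture, depth): 480x640x3 uint8, red, green, blue; 480x640 float32, m along the optical axis (not along the pixel's ray), 0 where there is no reading.
- r.get_calibration(name): a dict with "mtx" (3x3 intrinsics, pixels), "extrinsics" (4x4, takes a point from camera to world coordinates). Camera axes: x right, y up, looking along -z (the intrinsics and any distortion apply to the point x, -y, -z); pixel columns grow to the right and rows downward; lengths in m; the calibration is good to about 2 mm. A picture is of the moment at which its call begins: read the wrist's pose just before it. get_calibration takes no time and is no camera call; for the wrist camera it gives the pose at the moment of the call.
- r.finish_job(): hands the job in; it is judged then, once.
The state is a dict: "time_s": time; "joints": joint angles; "joint_velocities": joint speeds; "effort": joint torques, N m; "tcp_pos": TCP position; "ee_rot": TCP orientation; "wrist_force": force on the tool from outside, world axes, zero at the start; "moment": the same for the moment, N m; "gripper_width": opening from 0.0 (shut) to 1.0 (fully open); "gripper_force": force on a finger pad.
Only numpy, scipy, OpenCV 4.12 (cv2) and the standard library are available. Lean on these libraries where they do the work, as an engineer would, in place of code of your own. Each camera call takes 0.05 s, during which the arm holds its last target. There are 200 camera calls.

### The job

The photographs are done: first turn the big black dimmer knob on the sloping green control box fully anticlockwise, right to its off stop. Then take the blue finds tray by its yellow fin and slide it straight out from under the light hood, towards the robot, until it rests against the orange lip at the front of the base. Slide the tray, do not lift it, keep both sherds lying in it, and leave everything else on the table where it is.

Things in the scene. Friction and masses are not known exactly. Their poses are not given: they have to be found in the camera images.
- dimmer (a joint): angle of the dimmer knob in rad: 0 = off, the fully anticlockwise end stop; grows clockwise (seen looking at the panel) to 4.7 at full. It stays where it is left (friction about 0.06 N m).
- dimmer_grip (a point): grip point on the knob's axis; turns with the knob. Black disc, 68 mm wide, with a bar 65 mm long (point x), 14 thick (y), 32 high; white mark on the bar's -x half. z: knob axis, out of the panel, 35 deg from vertical, leaning to the box's front. Bar top 7 mm beyond this point along z; disc face 23 mm, panel 37 mm behind it. Anticlockwise = positive turn about z.
- dimmer_box: green control box 130 x 130 x 40 mm, fixed, propped so that its panel slopes 35 deg towards its front (-x). Origin at the centre of its foot, on the table; panel centre at (-0.011, 0, 0.078). White ticks round the knob; the red tick, down the slope, is where the white mark points at off. May stand left or right of the hood.
- hood: fixed light hood; origin on the table under its centre, -x is the front. Grey base 350 (x) x 230 (y) x 12 mm; side guide rails 204 mm apart, tops at z 0.034; orange front lip, inner face x -0.167, top z 0.022; rear stop x 0.169. White roof on four posts over x 0.030 to 0.175, y -0.118 to 0.118, underside z 0.150, top z 0.178.
- tray: loose blue tray 195 (x) x 196 (y) x 16 mm, walls and floor 4 mm, about 0.45 kg, on the base between the rails, starting mostly under the roof. Origin at the centre of its underside, -x to the hood's front. It touches the orange lip when its origin is at x = -0.0695 in the hood's frame.
- tray_handle (a point): grip point in the tray's upright yellow fin: 60 mm long (x), 16 mm thick (y), top 61 mm above the tray's underside. The point is 46 mm above the underside, 60 mm in front of the tray's origin; axes as the tray's. At the start it is only 18 to 38 mm in front of the roof's edge: a vertical gripper would meet the roof.
- sherd_red: loose terracotta potsherd about 80 x 60 x 10 mm lying in the rear half of the tray; origin at the centre of its underside
- sherd_dark: loose dark potsherd about 75 x 50 x 12 mm lying in the rear half of the tray; origin at the centre of its underside
- finds_box: bystander: clear box with green lid, 158 x 118 x 74 mm, loose, on the other side of the hood from the dimmer; origin under its centre
- jar_brass: bystander: glass jar, 66 mm across, 100 mm high, brass cap; origin under its centre
- jar_red: bystander: glass jar, 66 mm across, 100 mm high, red cap; origin under its centre
- brush: bystander: brush 150 mm long with wooden handle, lying; origin under its middle
- scale_bar: bystander: black and white photo scale 150 x 30 x 6 mm, lying flat; origin under its middle

How it is judged (in metres and radians):
On the way, in this order (a step that is already met when the one before it is completed fails the run):
1. the dimmer is turned to its off stop, with the tray still under the hood (value of joint dimmer below 0.08 rad and x of tray in the frame of hood above 0.03 m), for 0.2 s.
2. the tray is slid out to the front lip (value of joint dimmer below 0.08 rad and x of tray in the frame of hood below -0.06 m), for 0.2 s.
At the end, for the whole second after the job is handed in: The dimmer is within 0.08 rad of its off stop; the tray lies flat on the hood's base with its front within about 9 mm of the orange lip and is at rest; both sherds lie in the tray; every bystander is within 30 mm of where it began (all of step 2 and z of tray in the frame of hood below 0.018 m and angle between tray's own z axis and vertical below 0.05 rad and linear speed of tray below 0.02 m/s and horizontal distance between each of sherd_red, sherd_dark and tray below 0.1 m and z of each of sherd_red, sherd_dark in the frame of tray below 0.022 m and distance of each of finds_box, jar_brass, jar_red, brush, scale_bar from where it was at the start of the episode below 0.03 m); the robot touches nothing.
It fails at once if the tray is lifted more than 18 mm off the base (z of tray in the frame of hood above 0.03 m).
It fails at once if a sherd leaves the tray (not (horizontal distance between each of sherd_red, sherd_dark and tray below 0.1 m)).
It fails at once if a bystander is moved more than 30 mm (distance of any of finds_box, jar_brass, jar_red, brush, scale_bar from where it was at the start of the episode above 0.03 m).
It also fails if it takes over 69 s, if anything falls off the work surface, if the arm or the gripper's body presses on something with over 40 N, if the wrist force passes 120 N, or if a joint passes its speed limit or range.

## Working session

There is one attempt and no reset: what is moved stays moved. The work goes in short steps, Python scripts to look and compute and a tool call to move; the robot and the scene stay as the last step left them, time stands still between calls to the robot, and variables do not carry over. Pictures are saved under pics/ and viewed, at most 10 in all, crops included, and the job is handed in when it is done.

Besides the shell and the picture viewer there is one more tool, called after "Request:" as name(argument=value, ...) on one line, values as JSON. jog_arm: Moves the arm, as the interface text tells. Scaled input: -1 to 1 covers 0.025 m each way for a shift and 8 degrees each way for a turn. Its arguments: {"type":"object","properties":{"plan":{"type":"string"}},"required":["plan"]}

```bash
ls; mkdir -p pics; python3 - <<'E'
from station import r
import cv2,numpy as np
s=r.sense();print(s['time_s'],s['tcp_pos'],s['ee_rot'],s['gripper_width'])
for n in('scene','top'):
    p,d=r.capture(n);c=r.get_calibration(n);print(n,c['mtx'],c['extrinsics'])
    cv2.imwrite(f'pics/{n}0.png',p[:,:,::-1]);np.savez(f'pics/{n}0.npz',p=p,d=d,K=c['mtx'],E=c['extrinsics'])
E
```

```text
pics
0.0 [ 0.14403959 -0.60754333  0.22144097] [[-9.73073390e-01 -2.30494646e-01 -6.29194463e-04]
 [-2.30495475e-01  9.73071024e-01  2.14897119e-03]
 [ 1.16924546e-04  2.23613316e-03 -9.99997493e-01]] 1.0028423418806036
scene [[519.61467239   0.         318.55428136]
 [  0.         519.61467239 237.31999643]
 [  0.           0.           1.        ]] [[ 0.88341059 -0.44593889  0.14395916  0.72899588]
 [ 0.46857395  0.83741912 -0.2813675  -0.31375709]
 [ 0.00491856  0.31601854  0.94874027  1.18071573]
 [ 0.          0.          0.          1.        ]]
top [[562.88537119   0.         317.3578732 ]
 [  0.         562.88537119 254.85227984]
 [  0.           0.           1.        ]] [[-8.99114369e-02  9.74980363e-01 -2.03295907e-01  3.29456212e-01]
 [-9.95949426e-01 -8.78499404e-02  1.91606274e-02  1.17208108e-02]
 [ 8.21702117e-04  2.04195201e-01  9.78929847e-01  1.13018717e+00]
 [ 0.00000000e+00  0.00000000e+00  0.00000000e+00  1.00000000e+00]]
```

View pics/scene0.png

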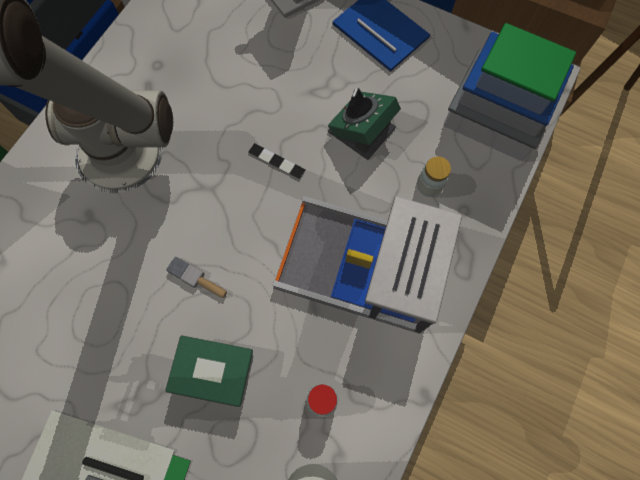

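View pics/top0.png

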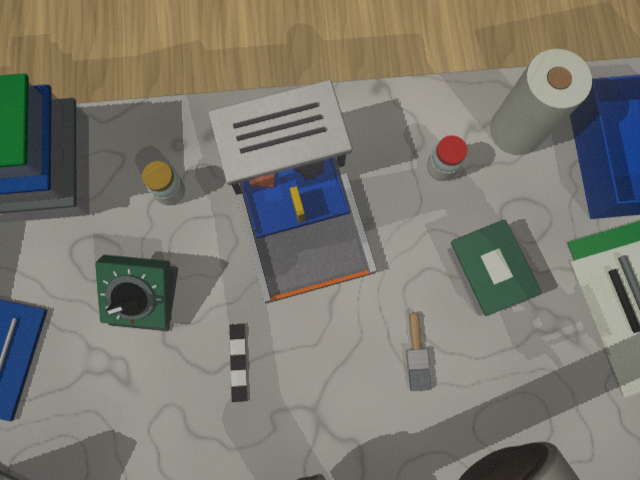

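The top view shows the knob at (130,298), with its white mark at (115,308) and the red tick at (132,322). The fin is at (297,203), the lip runs (275,297)–(368,273), and the roof is at (280,130). Next I deproject these.

```bash
cat > h.py <<'E'
import numpy as np,cv2
def cloud(f):
    z=np.load(f);d=z['d'];K=z['K'];E=z['E'];v,u=np.mgrid[:480,:640]
    P=np.stack([(u-K[0,2])/K[0,0]*d,-(v-K[1,2])/K[1,1]*d,-d],-1)
    return z['p'],P@E[:3,:3].T+E[:3,3],d>0,cv2.cvtColor(z['p'],cv2.COLOR_RGB2HSV).astype(int)
E
cat > m.py <<'E'
from h import *
def st(n,Q):
    c=Q.mean(0);w=np.linalg.svd(Q-c,full_matrices=False)[2]
    print(n,len(Q),'mean',c.round(4),'main',w[0].round(3),'norm',w[2].round(3),'zpct',np.percentile(Q[:,2],[5,50,95]).round(4))
    return c,w
for f,rk,rh in(('top',(85,250,180,335),(205,80,380,305)),('scene',(325,80,405,160),(270,195,465,335))):
    p,P,ok,H=cloud(f'pics/{f}0.npz');print(f)
    v,u=np.mgrid[:480,:640]
    def R(b):return ok&(u>b[0])&(v>b[1])&(u<b[2])&(v<b[3])
    h,s,V=H[...,0],H[...,1],H[...,2]
    g=R(rk)&(h>45)&(h<90)&(s>90)&(P[...,2]>.03)
    c,w=st('panel',P[g])
    # refine plane: robust
    Q=P[g]
    for _ in range(5):
        n=np.linalg.svd(Q-Q.mean(0),full_matrices=False)[2][2];n*=np.sign(n[2]);c=Q.mean(0);Q=P[g][abs((P[g]-c)@n)<.004]
    print(' plane',c.round(4),n.round(4),'tilt',np.degrees(np.arccos(n[2])).round(1),'az',np.degrees(np.arctan2(n[1],n[0])).round(1),len(Q))
    hgt=(P-c)@n
    k=R(rk)&(hgt>.035)&(hgt<.055); st('bar top',P[k]);print(' hmax',np.percentile(hgt[k],[10,50,90]))
    bk=P[k]-hgt[k][:,None]*n; print(' bar proj on panel',bk.mean(0).round(4))
    dk=R(rk)&(hgt>.009)&(hgt<.019);q=P[dk];st('disc',q); a=cv2.fitEllipse if 0 else None
    wm=R(rk)&(s<70)&(V>140)&(hgt>.02)
    if wm.any(): st('white mark',P[wm])
    st('fin',P[R(rh)&(h>20)&(h<33)&(s>130)&(P[...,2]>.055)])
    o=R(rh)&(h>5)&(h<17)&(s>150)&(P[...,2]<.04)
    lc,lw=st('lip',P[o]); t=(P[o]-lc)@lw[0];print(' ext',t.min(),t.max(),'mid',lc+lw[0]*(t.min()+t.max())/2)
    rf=R(rh)&(P[...,2]>.165)&(P[...,2]<.19)
    st('roof',P[rf]);print(' rect',cv2.minAreaRect(P[rf][:,:2].astype(np.float32)*1000))
    b=R(rh)&(h>105)&(h<130)&(s>120)&(P[...,2]<.04);
    print(' tray rect',cv2.minAreaRect(P[b][:,:2].astype(np.float32)*1000))
E
python3 m.py
python3 - <<'E'
import cv2
a=cv2.imread('pics/top0.png')[250:335,85:180];b=cv2.imread('pics/scene0.png')[80:160,325:405]
import numpy as np
cv2.imwrite('pics/c0.png',np.hstack([cv2.resize(a,(400,358),interpolation=2)[:350],cv2.resize(b,(350,350),interpolation=2)]))
E
```

```text
top
panel 1904 mean [0.5097 0.346  0.0834] main [0.812 0.278 0.513] norm [-0.557  0.11   0.823] zpct [0.0437 0.094  0.1131]
 plane [0.5083 0.3458 0.0829] [-0.5644  0.1079  0.8184] tilt 35.1 az 169.2 1807
bar top 284 mean [0.4785 0.3503 0.114 ] main [-0.176  0.961 -0.213] norm [-0.25   0.166  0.954] zpct [0.1058 0.1142 0.1219]
 hmax [0.03843951 0.04324628 0.04593459]
 bar proj on panel [0.5026 0.3457 0.079 ]
disc 645 mean [0.4974 0.3467 0.0921] main [-0.769 -0.431 -0.473] norm [-0.56   0.096  0.823] zpct [0.0725 0.0948 0.1065]
white mark 40 mean [0.4727 0.3673 0.1105] main [-0.177  0.96  -0.216] norm [ 0.918  0.081 -0.388] zpct [0.1066 0.1104 0.1143]
fin 223 mean [0.6603 0.0215 0.0716] main [-0.984 -0.176 -0.015] norm [ 0.059 -0.242 -0.969] zpct [0.0677 0.0719 0.0753]
lip 381 mean [ 0.4986 -0.0101  0.0207] main [-0.183  0.983  0.002] norm [-0.923 -0.172  0.345] zpct [0.0159 0.0209 0.0247]
 ext -0.09953841557916547 0.1014587752555655 mid [ 0.49844513 -0.00919734  0.02074631]
roof 9628 mean [0.7645 0.041  0.1737] main [-0.181  0.983 -0.001] norm [-0.005 -0.     1.   ] zpct [0.1702 0.173
[... 868 characters left out ...]
 zpct [0.1081 0.1113 0.116 ]
fin 220 mean [0.6615 0.0186 0.0706] main [ 0.981  0.192 -0.001] norm [ 0.135 -0.687  0.714] zpct [0.0591 0.0719 0.0759]
lip 253 mean [ 0.4987 -0.0102  0.0219] main [ 0.184 -0.983 -0.002] norm [ 0.35   0.067 -0.934] zpct [0.019  0.0217 0.0252]
 ext -0.10123764737075555 0.09715971350216948 mid [ 0.49827528 -0.0082071   0.02186867]
roof 8020 mean [0.7678 0.0349 0.1741] main [ 0.182 -0.983 -0.001] norm [ 0.    -0.001  1.   ] zpct [0.1705 0.1739 0.1783]
 rect ((766.77392578125, 40.33983612060547), (145.4300994873047, 236.67274475097656), 10.470478057861328)
 tray rect ((719.6744384765625, 31.968177795410156), (194.3797607421875, 197.8006591796875), 10.765612602233887)
```

View pics/c0.png

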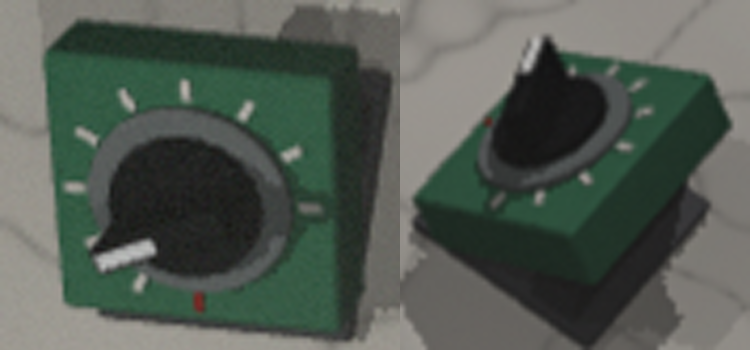

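The numbers agree with the stated sizes:
- **Dimmer:** box yaw is about -10.8° and panel tilt 35°. The bar top is 44 mm above the panel. The mark is about 65° clockwise from off.
- **Hood:** yaw is about 10.6°, origin about (0.667, 0.022).
- **Tray:** hood x is about 0.054, with the fin at about (0.661, 0.021).

Now I move over to the knob.

```bash
cat > t.py <<'E'
import numpy as np,sys
from scipy.spatial.transform import Rotation as Ro
from station import r
def fr(x,z): x=np.array(x);z=np.array(z);y=np.cross(z,x);y/=np.linalg.norm(y);return np.c_[np.cross(y,z),y,z]
b=np.radians(-10.8);t=np.radians(35)
xb=np.array([np.cos(b),np.sin(b),0]);yb=np.array([-xb[1],xb[0],0]);n=-xb*np.sin(t)+np.array([0,0,np.cos(t)])
d=np.cross(yb,n)*-1; d=d*np.sign(-d[2])
def knobR(a): a=np.radians(a);return fr(-(np.cos(a)*d+np.sin(a)*yb),-n)
G=np.array([.4812,.349,.1083])
hy=np.radians(10.6);hx=np.array([np.cos(hy),np.sin(hy),0]);up=np.array([0,0,1.])
def finR(t): t=np.radians(t);return fr(hx*np.cos(t)+up*np.sin(t),hx*np.sin(t)-up*np.cos(t))
F=np.array([.6608,.0208,.058])
def show(p,R):
    s=r.sense();A=np.array(s['ee_rot'])
    e=np.array(p)-s['tcp_pos']
    print('t',round(s['time_s'],2),'tcp',np.round(s['tcp_pos'],4),'J',np.round(s['joints'],1),'F',np.round(s['wrist_force'],1),'M',np.round(s['moment'],2),'w',round(s['gripper_width'],3))
    print('shift units now',(A.T@e/.025).round(2),'turn units',(Ro.from_matrix(A.T@R).as_rotvec(degrees=True)/8).round(2),'shift units after turn',(R.T@e/.025).round(2))
def grasp(P,R,back=0): return np.array(P)+R[:,2]*(.019-back)
E
python3 - <<'E'
from t import *
print(d,n)
show([.40,-.2,.3],r.sense()['ee_rot'])
R=knobR(65);print(R);show(grasp(G,R,.12),R)
E
```

```text
[-0.80464261  0.15349379 -0.57357644] [-0.56341682  0.10747751  0.81915204]
t 0.1 tcp [ 0.1441 -0.6076  0.2216] J [-61.8  22.1   0.4  -0.  -68.4 -14.8] F [ 0.5 -0.2 -0. ] M [-0.06 -0.01 -0.04] w 1.0
shift units now [-13.72  13.51  -3.11] turn units [0. 0. 0.] shift units after turn [-13.72  13.51  -3.11]
[[ 0.17023152 -0.80844463  0.56341682]
 [-0.95512386 -0.27601992 -0.10747751]
 [ 0.24240388 -0.51983679 -0.81915204]]
t 0.1 tcp [ 0.1441 -0.6076  0.2216] J [-61.8  22.1   0.4  -0.  -68.4 -14.8] F [ 0.5 -0.2 -0. ] M [-0.06 -0.01 -0.04] w 1.0
shift units now [-19.83  35.07   1.29] turn units [  4.56  -1.69 -10.97] shift units after turn [-35.35 -19.11   3.16]
```

Request:
jog_arm(plan="-1 1 -0.5 0 0 0 -1;-1 1 -0.5 0 0 0 -1;-1 1 -0.5 0 0 0 -1;-1 1 -0.5 0 0 0 -1;-1 1 -0.5 0 0 0 -1;-1 1 -0.5 0 0 0 -1;-1 1 -0.5 0 0 0 -1;-1 1 -0.5 0 0 0 -1;-1 1 -0.5 0 0 0 -1;-1 1 -0.5 0 0 0 -1")

```text
time_s: 1.1
tcp_pos: [0.33, -0.3057, 0.3478]
ee_rot: [[-0.973, -0.231, -0.0], [-0.231, 0.973, 0.0], [0.0, 0.001, -1.0]]
wrist_force: [1.1, -0.7, -0.3]
gripper_width: 1.002
gripper_force: 0.0
```

Request:
jog_arm(plan="-0.7 1 0 0 0 0 -1;-0.7 1 0 0 0 0 -1;-0.7 1 0 0 0 0 -1;-0.7 1 0 0 0 0 -1;-0.7 1 0 0 0 0 -1;-0.7 1 0 0 0 0 -1;-0.7 1 0 0 0 0 -1;-0.7 1 0 0 0 0 -1;-0.7 1 0 0 0 0 -1;-0.7 1 0 0 0 0 -1")

```text
time_s: 2.1
tcp_pos: [0.4423, -0.0223, 0.3473]
ee_rot: [[-0.973, -0.231, -0.001], [-0.231, 0.973, 0.0], [0.0, 0.0, -1.0]]
wrist_force: [0.2, -0.7, -0.2]
gripper_width: 1.003
gripper_force: 0.0
```

```bash
python3 - <<'E'
from t import *
R=knobR(65);show(grasp(G,R,.10),R)
E
```

```text
t 2.1 tcp [ 0.4423 -0.0223  0.3473] J [ 18.3  -0.2 -10.   -0.  -80.2 -94.9] F [ 0.2 -0.7 -0.2] M [ 0.01 -0.05  0.  ] w 1.003
shift units now [-3.25 14.85  6.91] turn units [  4.55  -1.7  -10.97] shift units after turn [-16.24  -0.39   3.87]
```

Request:
jog_arm(plan="0 1 0 0 0 0 -1;0 1 0 0 0 0 -1;0 1 0 0 0 0 -1;0 1 0 0 0 0 -1;0 1 0 0 0 0 -1;0 1 0 0 0 0 -1;0 1 0 0 0 0 -1;0 1 0 0 0 0 -1;0 1 0 0 0 0 -1;0 1 0 0 0 0 -1")

```text
time_s: 3.1
tcp_pos: [0.3841, 0.2205, 0.3472]
ee_rot: [[-0.973, -0.231, -0.001], [-0.231, 0.973, -0.0], [0.001, -0.0, -1.0]]
wrist_force: [0.7, -0.2, 1.1]
gripper_width: 1.001
gripper_force: 0.0
```

Request:
jog_arm(plan="0 0 0 0.38 -0.14 -0.914 -1;0 0 0 0.38 -0.14 -0.914 -1;0 0 0 0.38 -0.14 -0.914 -1;0 0 0 0.38 -0.14 -0.914 -1;0 0 0 0.38 -0.14 -0.914 -1;0 0 0 0.38 -0.14 -0.914 -1;0 0 0 0.38 -0.14 -0.914 -1;0 0 0 0.38 -0.14 -0.914 -1;0 0 0 0.38 -0.14 -0.914 -1;0 0 0 0.38 -0.14 -0.914 -1")

```text
time_s: 4.1
tcp_pos: [0.3845, 0.2197, 0.3471]
ee_rot: [[-0.062, -0.877, 0.477], [-0.986, -0.019, -0.163], [0.152, -0.481, -0.864]]
wrist_force: [-0.3, -0.2, 0.3]
gripper_width: 1.001
gripper_force: 0.0
```

```bash
python3 - <<'E'
from t import *
R=knobR(65);show(grasp(G,R,.10),R)
E
```

```text
t 4.1 tcp [0.3845 0.2197 0.3471] J [ 70.4  -8.5 -34.6  33.1 -67.2 -85.8] F [-0.3 -0.2  0.3] M [ 0.32  1.11 -0.03] w 1.001
shift units now [-6.62  1.42  6.03] turn units [ 0.75 -0.29 -1.78] shift units after turn [-6.6   0.41  6.21]
```

Request:
jog_arm(plan="0 0 0 0.37 -0.14 -0.9 -1;0 0 0 0.37 -0.14 -0.9 -1;-0.9 0 0.8 0 0 0 -1;-0.9 0 0.8 0 0 0 -1;-0.9 0.1 0.8 0 0 0 -1;-0.9 0.1 0.8 0 0 0 -1;-0.9 0.1 0.8 0 0 0 -1;-0.9 0.1 0.8 0 0 0 -1;-0.9 0 0.8 0 0 0 -1;0 0 0 0 0 0 -1")

```text
time_s: 5.1
tcp_pos: [0.4291, 0.3523, 0.186]
ee_rot: [[0.167, -0.812, 0.559], [-0.954, -0.276, -0.115], [0.247, -0.514, -0.821]]
wrist_force: [0.2, 0.1, 0.3]
gripper_width: 1.0
gripper_force: 0.0
```

```bash
python3 - <<'E'
from t import *
import cv2
R=knobR(65);show(grasp(G,R,.10),R)
c=r.get_calibration('wrist');p,dd=r.capture('wrist');cv2.imwrite('pics/w1.png',p[:,:,::-1]);np.savez('pics/w1.npz',p=p,d=dd,K=c['mtx'],E=c['extrinsics'])
E
```

```text
t 5.1 tcp [0.4291 0.3523 0.186 ] J [ 67.1  11.4 -44.9  57.1 -41.8 -99.7] F [0.2 0.1 0.3] M [ 0.15  1.31 -0.08] w 1.0
shift units now [-0.28 -0.04  0.49] turn units [ 0.05 -0.04  0.  ] shift units after turn [-0.27 -0.03  0.5 ]
```

View pics/w1.png

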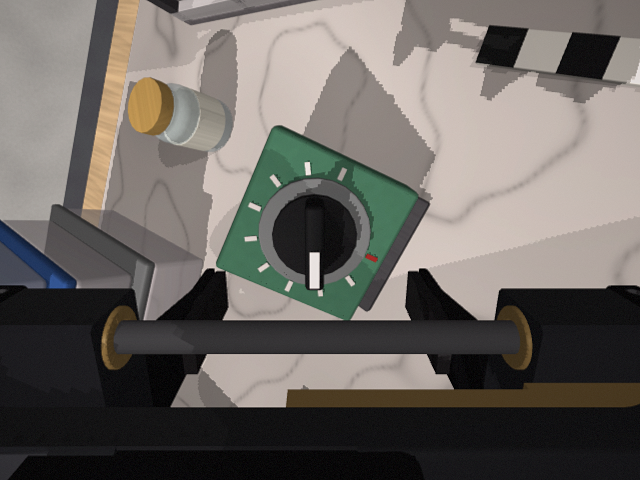

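The wrist view shows the bar upright at column 314, so it is aligned with tool x. The white mark is at (314,270), the red tick at (371,258), and the turn is about 65°. I check the axis with the wrist depth.

```bash
python3 - <<'E'
from t import *
from h import cloud
p,P,ok,H=cloud('pics/w1.npz')
v,u=np.mgrid[:480,:640]
b=ok&(u>200)&(u<430)&(v>130)&(v<320)
g=b&(H[...,0]>45)&(H[...,0]<90)&(H[...,1]>90);Q=P[g]
for _ in range(6):
    c=Q.mean(0);m=np.linalg.svd(Q-c,full_matrices=False)[2][2];m*=np.sign(m[2]);Q=P[g][abs((P[g]-c)@m)<.003]
print('n',m.round(3),n.round(3))
h=(P-c)@m;R=knobR(65)
for lo,hi in((.04,.05),(.008,.018)):
    k=b&(h>lo)&(h<hi)&(u<380);q=(P[k]-G)@R;print(k.sum(),q.mean(0).round(4),np.percentile(q,[2,98],axis=0).round(4))
E
```

```text
n [-0.564  0.106  0.819] [-0.563  0.107  0.819]
1634 [-0.0033  0.0005 -0.0082] [[-0.0345 -0.0062 -0.0103]
 [ 0.0258  0.0073 -0.0054]]
3926 [-0.0031  0.0005  0.0217] [[-0.0331 -0.0302  0.0201]
 [ 0.0266  0.031   0.0237]]
```

Request:
jog_arm(plan="-0.43 0 0.4 0 0 0 -1;0 0 0.6 0 0 0 -1;0 0 0.6 0 0 0 -1;0 0 0.6 0 0 0 -1;0 0 0.6 0 0 0 -1;0 0 0.6 0 0 0 -1;0 0 0.5 0 0 0 -1;0 0 0.4 0 0 0 -1;0 0 0 0 0 0 -1;0 0 0 0 0 0 -0.3")

```text
time_s: 6.15
tcp_pos: [0.4877, 0.3505, 0.0993]
ee_rot: [[0.166, -0.811, 0.562], [-0.956, -0.271, -0.11], [0.241, -0.519, -0.82]]
wrist_force: [-0.4, 0.2, 0.1]
gripper_width: 0.964
gripper_force: 0.0
```

Request:
jog_arm(plan="0 0 0 0 0 0 0.2;0 0 0 0 0 0 0.4;0 0 0 0 0 0 0.6;0 0 0 0 0 0 0.8;0 0 0 0 0 0 1;0 0 0 0 0 0 1;0 0 0 0 0 0 1;0 0 0 0 0 0 1;0 0 0 0 0 0 1;0 0 0 0 0 0 1")

```text
time_s: 7.15
tcp_pos: [0.4874, 0.3504, 0.0984]
ee_rot: [[0.167, -0.811, 0.561], [-0.956, -0.273, -0.11], [0.242, -0.518, -0.82]]
wrist_force: [-0.2, 0.6, 0.5]
gripper_width: 0.157
gripper_force: 30.0
```

```bash
python3 - <<'E'
from t import *
R=knobR(65);G=G+R@[-.004,.0005,-.001];show(grasp(G,R,.003),R);show(grasp(G,R,.003),knobR(0))
E
```

```text
t 7.15 tcp [0.4874 0.3504 0.0984] J [  52.4   20.7  -48.7   84.5  -30.9 -117.2] F [-0.2  0.6  0.5] M [ 0.15  1.45 -0.07] w 0.157
shift units now [-0.05  0.03  0.14] turn units [ 0.02 -0.01 -0.02] shift units after turn [-0.05  0.03  0.14]
t 7.15 tcp [0.4874 0.3504 0.0984] J [  52.4   20.7  -48.7   84.5  -30.9 -117.2] F [-0.2  0.6  0.5] M [ 0.15  1.45 -0.07] w 0.157
shift units now [-0.05  0.03  0.14] turn units [ 0.03  0.   -8.15] shift units after turn [-0.05 -0.03  0.14]
```

Gripped, at 13.7 mm opening. Now I turn it.

Request:
jog_arm(plan="0 0 0 0 0 -0.4 1;0 0 0 0 0 -0.6 1;0 0 0 0 0 -0.6 1;0 0 0 0 0 -0.6 1;0 0 0 0 0 -0.6 1;0 0 0 0 0 -0.6 1;0 0 0 0 0 -0.6 1;0 0 0 0 0 -0.6 1;0 0 0 0 0 -0.6 1;0 0 0 0 0 -0.6 1")

```text
time_s: 8.15
tcp_pos: [0.4884, 0.3514, 0.0991]
ee_rot: [[0.703, -0.436, 0.562], [-0.46, -0.881, -0.109], [0.543, -0.182, -0.82]]
wrist_force: [4.6, 2.1, -2.5]
gripper_width: 0.162
gripper_force: 30.0
```

```bash
python3 - <<'E'
from t import *
R=knobR(65);G=G+R@[-.004,.0005,-.001];show(grasp(G,R,.003),knobR(0))
E
```

```text
t 8.15 tcp [0.4884 0.3514 0.0991] J [ 52.4  20.7 -48.6  84.5 -30.9 -70.7] F [ 4.6  2.1 -2.5] M [0.84 0.57 0.47] w 0.162
shift units now [-0.08  0.04  0.15] turn units [ 0.02  0.01 -2.33] shift units after turn [-0.09  0.01  0.15]
```

Request:
jog_arm(plan="0 0 0 0 0 -0.5 1;0 0 0 0 0 -0.5 1;0 0 0 0 0 -0.5 1;0 0 0 0 0 -0.3 1;0 0 0 0 0 -0.2 1;0 0 0 0 0 -0.15 1;0 0 0 0 0 -0.15 1;0 0 0 0 0 -0.1 1;0 0 0 0 0 0 1;0 0 0 0 0 0 1")

```text
time_s: 9.15
tcp_pos: [0.4886, 0.352, 0.0991]
ee_rot: [[0.806, -0.184, 0.562], [-0.148, -0.983, -0.108], [0.572, 0.004, -0.82]]
wrist_force: [4.8, 2.3, -4.0]
gripper_width: 0.158
gripper_force: 30.0
```

```bash
python3 - <<'E'
from t import *
R=knobR(65);G=G+R@[-.004,.0005,-.001];show(grasp(G,R,.003),knobR(0))
s=r.sense();print('axial moment',np.array(s['ee_rot'])[:,2]@s['moment'],s['wrist_force'])
E
```

```text
t 9.15 tcp [0.4886 0.352  0.0991] J [ 52.4  20.8 -48.5  84.5 -30.9 -51.7] F [ 4.8  2.3 -4. ] M [1.1  0.48 0.53] w 0.158
shift units now [-0.09  0.04  0.15] turn units [0.01 0.01 0.04] shift units after turn [-0.09  0.04  0.15]
axial moment 0.1381686251287538 [ 4.81550626  2.3043523  -4.01092175]
```

Request:
jog_arm(plan="0 0 0 0 0 -0.2 1;0 0 0 0 0 -0.2 1;0 0 0 0 0 -0.1 1;0 0 0 0 0 -0.1 1;0 0 0 0 0 0 1;0 0 0 0 0 0 1;0 0 0 0 0 0 1;0 0 0 0 0 0 1;0 0 0 0 0 0 1;0 0 0 0 0 0 1")

```text
time_s: 10.15
tcp_pos: [0.4887, 0.3519, 0.0993]
ee_rot: [[0.819, -0.118, 0.562], [-0.069, -0.992, -0.108], [0.57, 0.05, -0.82]]
wrist_force: [5.4, 2.7, -2.5]
gripper_width: 0.167
gripper_force: 32.1
```

```bash
python3 - <<'E'
from t import *
R=knobR(65);G=G+R@[-.004,.0005,-.001];show(grasp(G,R,.003),knobR(0))
s=r.sense();print('axial moment',np.array(s['ee_rot'])[:,2]@s['moment'])
E
```

```text
t 10.15 tcp [0.4887 0.3519 0.0993] J [ 52.3  20.8 -48.5  84.5 -30.9 -47. ] F [ 5.4  2.7 -2.5] M [1.58 0.48 0.07] w 0.167
shift units now [-0.11  0.02  0.15] turn units [0.01 0.01 0.61] shift units after turn [-0.1   0.03  0.15]
axial moment 0.7795548040875916
```

The stop is reached: the moment jumped to 0.78 N m. I release, back off and check.

Request:
jog_arm(plan="0 0 0 0 0 0 0;0 0 0 0 0 0 -1;0 0 0 0 0 0 -1;0 0 0 0 0 0 -1;0 0 0 0 0 0 -1;0 0 -0.6 0 0 0 -1;0 0 -1 0 0 0 -1;0 0 -1 0 0 0 -1;0 0 -1 0 0 0 -1;0 0 -1 0 0 0 -1")

```text
time_s: 11.15
tcp_pos: [0.4221, 0.3631, 0.1935]
ee_rot: [[0.82, -0.115, 0.561], [-0.064, -0.992, -0.11], [0.569, 0.055, -0.821]]
wrist_force: [1.5, 0.8, 0.3]
gripper_width: 0.965
gripper_force: 0.0
```

```bash
python3 - <<'E'
from t import *
import cv2
p,dd=r.capture('wrist');cv2.imwrite('pics/w2.png',p[:,:,::-1])
c=r.get_calibration('top');p,dd=r.capture('top');np.savez('pics/top1.npz',p=p,d=dd,K=c['mtx'],E=c['extrinsics'])
R=finR(35);show(grasp(F,R,.10),R)
E
```

```text
t 11.25 tcp [0.4222 0.3657 0.1958] J [ 69.   11.1 -43.5  55.4 -43.2 -28.9] F [0.1 0.7 0.5] M [0.21 1.32 0.07] w 0.99
shift units now [ 5.6  13.02  8.16] turn units [ 1.5   0.07 -1.55] shift units after turn [ 2.44 15.31  5.2 ]
```

View pics/w2.png

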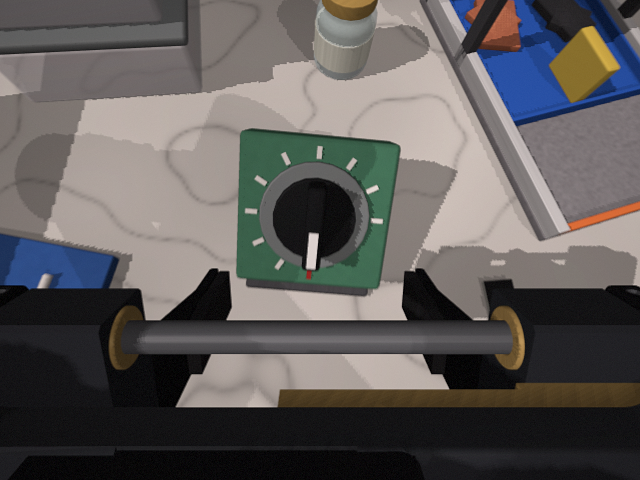

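The white mark at (312,250) points at the red tick at (309,274), so the knob is at off. Next, the fin.

Request:
jog_arm(plan="0.3 1 0 0 0 0 -1;0.3 1 0 0 0 0 -1;0.3 1 0 0 0 0 -1;0.3 1 0 0 0 0 -1;0.3 1 0 0 0 0 -1;0.3 1 0 0 0 0 -1;0.3 1 0 0 0 0 -1;0.3 1 0 0 0 0 -1;0.3 1 0 0 0 0 -1;0.3 1 0 0 0 0 -1")

```text
time_s: 12.25
tcp_pos: [0.4553, 0.1087, 0.2485]
ee_rot: [[0.82, -0.116, 0.56], [-0.064, -0.992, -0.111], [0.569, 0.056, -0.821]]
wrist_force: [0.3, -0.5, -0.5]
gripper_width: 1.006
gripper_force: 0.0
```

Request:
jog_arm(plan="0 0 0 0.5 0.02 -0.52 -1;0 0 0 0.5 0.02 -0.52 -1;0 0 0 0.5 0.02 -0.52 -1;0 0.5 0 0 0 0 -1;0 1 0 0 0 0 -1;0 1 0 0 0 0 -1;0 1 0 0 0 0 -1;0 0.5 0 0 0 0 -1;0 0 0 0 0 0 -1;0 0 0 0 0 0 -1")

```text
time_s: 13.25
tcp_pos: [0.4736, 0.0116, 0.2492]
ee_rot: [[0.808, 0.181, 0.56], [0.152, -0.984, 0.097], [0.569, 0.007, -0.822]]
wrist_force: [0.2, 0.9, -0.6]
gripper_width: 1.002
gripper_force: 0.0
```

```bash
python3 - <<'E'
from t import *
import cv2
R=finR(35);show(grasp(F,R,.10),R)
c=r.get_calibration('wrist');p,dd=r.capture('wrist');cv2.imwrite('pics/w3.png',p[:,:,::-1]);np.savez('pics/w3.npz',p=p,d=dd,K=c['mtx'],E=c['extrinsics'])
E
```

```text
t 13.25 tcp [0.4736 0.0116 0.2492] J [ 24.5 -10.5 -50.6  27.5 -18.1  52.2] F [ 0.2  0.9 -0.6] M [-0.32  1.33 -0.03] w 1.002
shift units now [1.74 0.96 7.28] turn units [0.05 0.04 0.01] shift units after turn [1.7  1.02 7.29]
```

View pics/w3.png

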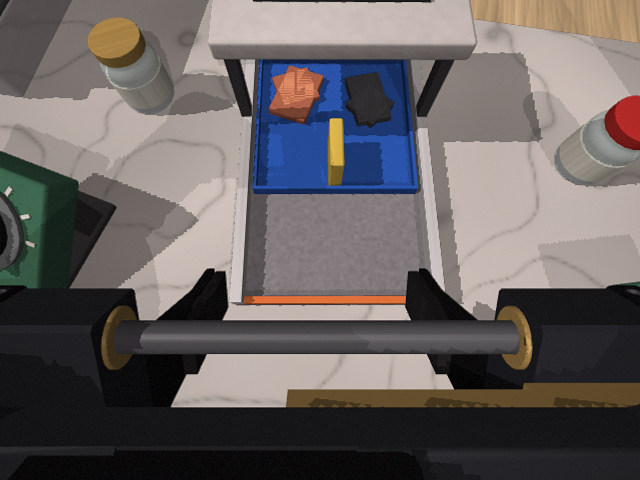

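The wrist view shows the fin at (335,150), the tray front edge at row 190, both sherds lying in the tray at (297,95) and (370,98), and the lip at row 300. I measure the fin from here.

```bash
python3 - <<'E'
from t import *
from h import cloud
p,P,ok,H=cloud('pics/w3.npz')
v,u=np.mgrid[:480,:640]
h,s,V=H[...,0],H[...,1],H[...,2]
T=np.c_[hx,np.cross(up,hx),up];O=np.array([.6667,.0219,0])
k=ok&(u>300)&(u<370)&(v>100)&(v<200)&(h>20)&(h<33)&(s>120)
q=(P[k]-O)@T;print('fin hood',k.sum(),np.percentile(q,[1,50,99],axis=0).round(4))
b=ok&(u>245)&(u<425)&(v>60)&(v<200)&(h>105)&(h<130)&(s>120);q=(P[b]-O)@T;print('tray',np.percentile(q,[.5,99.5],axis=0).round(4))
o=ok&(v>285)&(v<310)&(h>3)&(h<17)&(s>150)&(u>240)&(u<410);q=(P[o]-O)@T;print('lip',np.percentile(q,[1,99],axis=0).round(4))
w=ok&(v<62)&(u>205)&(u<480)&(P[...,2]>.14);q=(P[w]-O)@T;print('roof',np.percentile(q,[1,99],axis=0).round(4))
E
```

```text
fin hood 966 [[-0.0345 -0.0044  0.0219]
 [-0.0162  0.0036  0.0715]
 [ 0.0224  0.0102  0.0739]]
tray [[-0.0419 -0.0951  0.0123]
 [ 0.1502  0.0995  0.0286]]
lip [[-0.1741 -0.0712  0.0144]
 [-0.1667  0.102   0.023 ]]
roof [[ 0.03   -0.1116  0.1542]
 [ 0.0776  0.1164  0.1748]]
```

Request:
jog_arm(plan="0.2 0.1 0.7 0 0 0 -1;0.2 0.1 0.8 0 0 0 -1;0.2 0.1 0.8 0 0 0 -1;0.2 0.1 0.8 0 0 0 -1;0.2 0.1 0.8 0 0 0 -1;0.2 0.1 0.8 0 0 0 -1;0.2 0.1 0.8 0 0 0 -1;0.2 0.1 0.8 0 0 0 -1;0.1 0.1 0.8 0 0 0 -1;0 0 0 0 0 0 -1")

```text
time_s: 14.3
tcp_pos: [0.6154, 0.0047, 0.1489]
ee_rot: [[0.831, 0.2, 0.519], [0.158, -0.98, 0.125], [0.533, -0.022, -0.846]]
wrist_force: [-1.0, 0.4, -0.2]
gripper_width: 1.002
gripper_force: 0.0
```

```bash
sed -i 's/^F=.*/F=np.array([.6602,.0237,.058])/' t.py; python3 - <<'E'
from t import *
R=finR(35);show(grasp(F,R,0),R)
E
```

```text
t 14.3 tcp [0.6154 0.0047 0.1489] J [ 16.   13.7 -35.    8.4  -9.2  77.3] F [-1.   0.4 -0.2] M [-0.37  1.24  0.03] w 1.002
shift units now [-0.29 -0.29  4.86] turn units [-0.19  0.35  0.01] shift units after turn [-0.53 -0.42  4.83]
```

```bash
python3 - <<'E'
from t import *
s=r.sense();A=np.array(s['ee_rot']);E=r.get_calibration('wrist')['extrinsics']
print('cam in tool',A.T@(E[:3,3]-s['tcp_pos']),(A.T@E[:3,:3]).round(2))
for t in(22,25,28):
    R=finR(t);show(grasp(F,R,0),R)
    for dz in(.092,.12):
        e=hx*.036+up*dz; print(t,'roof in tool from grasp',(R.T@e).round(3))
E
```

```text
cam in tool [ 0.08020687 -0.0007893  -0.16161666] [[ 0.    0.96  0.29]
 [ 1.   -0.   -0.  ]
 [ 0.    0.29 -0.96]]
t 14.3 tcp [0.6154 0.0047 0.1489] J [ 16.   13.7 -35.    8.4  -9.2  77.3] F [-1.   0.4 -0.2] M [-0.37  1.24  0.03] w 1.002
shift units now [-0.47 -0.29  4.85] turn units [-0.19 -1.28  0.03] shift units after turn [ 0.4  -0.42  4.84]
22 roof in tool from grasp [ 0.068 -0.    -0.072]
22 roof in tool from grasp [ 0.078 -0.    -0.098]
t 14.3 tcp [0.6154 0.0047 0.1489] J [ 16.   13.7 -35.    8.4  -9.2  77.3] F [-1.   0.4 -0.2] M [-0.37  1.24  0.03] w 1.002
shift units now [-0.43 -0.29  4.85] turn units [-0.19 -0.9   0.03] shift units after turn [ 0.19 -0.42  4.86]
25 roof in tool from grasp [ 0.072 -0.    -0.068]
25 roof in tool from grasp [ 0.083 -0.    -0.094]
t 14.3 tcp [0.6154 0.0047 0.1489] J [ 16.   13.7 -35.    8.4  -9.2  77.3] F [-1.   0.4 -0.2] M [-0.37  1.24  0.03] w 1.002
shift units now [-0.39 -0.29  4.86] turn units [-0.19 -0.53  0.02] shift units after turn [-0.03 -0.42  4.86]
28 roof in tool from grasp [ 0.075 -0.    -0.064]
28 roof in tool from grasp [ 0.088 -0.    -0.089]
```

Joint 5 is at its limit, so I use a 22° lean, which still leaves about 30 mm to the roof.

Request:
jog_arm(plan="0 0 0 -0.1 -0.65 0 -1;0 0 0 -0.1 -0.65 0 -1;0.2 -0.2 0.3 0 0 0 -1;0.2 -0.2 0.5 0 0 0 -1;0 0 0.5 0 0 0 -1;0 0 0.5 0 0 0 -1;0 0 0.5 0 0 0 -1;0 0 0 0 0 0 -1;0 0 0 0 0 0 -1;0 0 0 0 0 0 -1")

```text
time_s: 15.3
tcp_pos: [0.6431, 0.0194, 0.1018]
ee_rot: [[0.91, 0.187, 0.369], [0.174, -0.982, 0.068], [0.375, 0.003, -0.927]]
wrist_force: [0.4, -0.4, 1.0]
gripper_width: 1.001
gripper_force: 0.0
```

```bash
python3 - <<'E'
from t import *
R=finR(22);show(grasp(F,R,0),R)
E
```

```text
t 15.3 tcp [0.6431 0.0194 0.1018] J [ 17.2  21.6 -26.4   7.5 -20.2  77. ] F [ 0.4 -0.4  1. ] M [-0.27  0.87  0.04] w 1.001
shift units now [-0.01 -0.05  2.65] turn units [ 0.01 -0.01  0.03] shift units after turn [-0.01 -0.05  2.65]
```

Request:
jog_arm(plan="0 0 0.5 0 0 0 -1;0 0 0.5 0 0 0 -1;0 -0.05 0.5 0 0 0 -1;0 0 0.5 0 0 0 -1;0 0 0.4 0 0 0 -1;0 0 0.25 0 0 0 -1;0 0 0 0 0 0 -1;0 0 0 0 0 0 -0.5;0 0 0 0 0 0 0;0 0 0 0 0 0 0.3")

```text
time_s: 16.3
tcp_pos: [0.6674, 0.0253, 0.0408]
ee_rot: [[0.91, 0.187, 0.37], [0.174, -0.982, 0.068], [0.376, 0.003, -0.927]]
wrist_force: [0.2, -0.2, 0.1]
gripper_width: 0.809
gripper_force: 0.0
```

Request:
jog_arm(plan="0 0 0 0 0 0 0.5;0 0 0 0 0 0 0.6;0 0 0 0 0 0 0.7;0 0 0 0 0 0 0.8;0 0 0 0 0 0 1;0 0 0 0 0 0 1;0 0 0 0 0 0 1;0 0 0 0 0 0 1;0 0 0 0 0 0 1;0 0 0 0 0 0 1")

```text
time_s: 17.3
tcp_pos: [0.6671, 0.0249, 0.04]
ee_rot: [[0.911, 0.186, 0.368], [0.174, -0.982, 0.067], [0.375, 0.003, -0.927]]
wrist_force: [0.7, -2.0, -0.0]
gripper_width: 0.184
gripper_force: 30.0
```

```bash
python3 - <<'E'
from t import *
R=finR(22);show(grasp(F,R,0),R)
A=np.array(r.sense()['ee_rot']);print('pull units per 0.1m',A.T@(-hx*.1)/.025)
E
```

```text
t 17.3 tcp [0.6671 0.0249 0.04  ] J [ 16.8  28.6 -27.6  11.6 -12.2  73.1] F [ 0.7 -2.  -0. ] M [-0.82  0.71 -0.59] w 0.184
shift units now [ 0.01 -0.   -0.01] turn units [0.01 0.   0.02] shift units after turn [ 0.01 -0.   -0.01]
pull units per 0.1m [-3.70884091 -0.00980301 -1.49813317]
```

The fin is gripped at 16 mm, but joint 5 would hit its limit during the pull at this lean. I open, straighten to 12° and regrip.

```bash
python3 - <<'E'
from t import *
R=finR(12);show(grasp(F-.006*hx,R,0),R)
E
```

```text
t 17.3 tcp [0.6671 0.0249 0.04  ] J [ 16.8  28.6 -27.6  11.6 -12.2  73.1] F [ 0.7 -2.  -0. ] M [-0.82  0.71 -0.59] w 0.184
shift units now [-0.34 -0.01 -0.11] turn units [ 0.01 -1.25  0.02] shift units after turn [-0.36 -0.   -0.05]
```

Request:
jog_arm(plan="0 0 0 0 0 0 0.3;0 0 0 0 0 0 0;0 0 0 0 0 0 0;-0.2 0 0 0 -0.25 0 0;-0.3 0 -0.1 0 -0.25 0 0;0 0 0 0 -0.25 0 0;0 0 0 0 -0.25 0 0;0 0 0 0 -0.25 0 0;0 0 0 0 0 0 0;0 0 0 0 0 0 0")

```text
time_s: 18.3
tcp_pos: [0.6547, 0.023, 0.0377]
ee_rot: [[0.961, 0.187, 0.205], [0.184, -0.982, 0.036], [0.208, 0.003, -0.978]]
wrist_force: [-1.0, -0.5, 0.2]
gripper_width: 0.497
gripper_force: 0.0
```

```bash
python3 - <<'E'
from t import *
R=finR(12);show(grasp(F-.006*hx,R,0),R)
E
```

```text
t 18.3 tcp [0.6547 0.023  0.0377] J [ 16.8  30.3 -18.3   2.9 -29.5  81.7] F [-1.  -0.5  0.2] M [-0.22  0.57  0.01] w 0.497
shift units now [ 0.15  0.01 -0.04] turn units [ 0.01 -0.    0.03] shift units after turn [ 0.15  0.01 -0.04]
```

Request:
jog_arm(plan="0 0 0 0 0 0 0.3;0 0 0 0 0 0 0.5;0 0 0 0 0 0 0.6;0 0 0 0 0 0 0.8;0 0 0 0 0 0 1;0 0 0 0 0 0 1;0 0 0 0 0 0 1;0 0 0 0 0 0 1;0 0 0 0 0 0 1;0 0 0 0 0 0 1")

```text
time_s: 19.3
tcp_pos: [0.6547, 0.0227, 0.0379]
ee_rot: [[0.961, 0.187, 0.205], [0.183, -0.982, 0.036], [0.208, 0.003, -0.978]]
wrist_force: [-0.3, -0.1, 0.2]
gripper_width: 0.181
gripper_force: 30.0
```

```bash
python3 - <<'E'
from t import *
R=finR(12);show(grasp(F-.006*hx,R,0),R)
A=np.array(r.sense()['ee_rot']);print('pull units for .1235 m',A.T@(-hx*.1235)/.025)
E
```

```text
t 19.3 tcp [0.6547 0.0227 0.0379] J [ 16.8  30.3 -18.2   2.8 -29.6  81.7] F [-0.3 -0.1  0.2] M [-0.21  0.7  -0.3 ] w 0.181
shift units now [ 0.15  0.   -0.03] turn units [0.02 0.   0.03] shift units after turn [ 0.15  0.   -0.03]
pull units for .1235 m [-4.83213309 -0.01508232 -1.02657798]
```

Request:
jog_arm(plan="-0.07 0 -0.015 0 0 0 1;-0.14 0 -0.03 0 0 0 1;-0.2 0 -0.0425 0 0 0 1;-0.25 0 -0.053 0 0 0 1;-0.25 0 -0.053 0 0 0 1;-0.25 0 -0.053 0 0 0 1;-0.25 0 -0.053 0 0 0 1;-0.2 0 -0.0425 0 0 0 1;-0.14 0 -0.03 0 0 0 1;-0.07 0 -0.015 0 0 0 1")

```text
time_s: 20.3
tcp_pos: [0.6087, 0.014, 0.0379]
ee_rot: [[0.961, 0.187, 0.205], [0.184, -0.982, 0.036], [0.208, 0.003, -0.978]]
wrist_force: [3.4, 0.4, -2.9]
gripper_width: 0.181
gripper_force: 30.0
```

```bash
python3 - <<'E'
from t import *
R=finR(12);show(grasp(F-(.006+.004+.1235)*hx,R,0),R)
E
```

```text
t 20.3 tcp [0.6087 0.014  0.0379] J [ 17.3  26.9 -25.2   3.4 -26.1  80.6] F [ 3.4  0.4 -2.9] M [ 0.07  0.01 -0.06] w 0.181
shift units now [-3.   -0.01 -0.7 ] turn units [0.02 0.   0.03] shift units after turn [-3.  -0.  -0.7]
```

Request:
jog_arm(plan="-0.07 0 -0.015 0 0 0 1;-0.14 0 -0.03 0 0 0 1;-0.25 0 -0.053 0 0 0 1;-0.3 0 -0.064 0 0 0 1;-0.3 0 -0.064 0 0 0 1;-0.3 0 -0.064 0 0 0 1;-0.3 0 -0.064 0 0 0 1;-0.3 0 -0.064 0 0 0 1;-0.2 0 -0.0425 0 0 0 1;-0.1 0 -0.02 0 0 0 1")

```text
time_s: 21.3
tcp_pos: [0.5516, 0.0031, 0.0379]
ee_rot: [[0.961, 0.187, 0.204], [0.184, -0.982, 0.036], [0.208, 0.003, -0.978]]
wrist_force: [1.6, 1.1, -3.8]
gripper_width: 0.182
gripper_force: 30.0
```

```bash
python3 - <<'E'
from t import *
R=finR(12);show(grasp(F-(.006+.004+.1235)*hx,R,0),R)
E
```

```text
t 21.3 tcp [0.5516 0.0031 0.0379] J [ 18.1  22.7 -33.6   4.5 -21.9  78.7] F [ 1.6  1.1 -3.8] M [ 0.03  0.17 -0.01] w 0.182
shift units now [-0.73 -0.01 -0.22] turn units [0.02 0.   0.03] shift units after turn [-0.73 -0.01 -0.22]
```

Request:
jog_arm(plan="-0.1 0 -0.021 0 0 0 1;-0.1 0 -0.021 0 0 0 1;-0.1 0 -0.021 0 0 0 1;-0.1 0 -0.021 0 0 0 1;-0.1 0 -0.021 0 0 0 1;-0.08 0 -0.017 0 0 0 1;-0.06 0 -0.013 0 0 0 1;-0.04 0 -0.009 0 0 0 1;-0.02 0 -0.004 0 0 0 1;0 0 0 0 0 0 1")

```text
time_s: 22.3
tcp_pos: [0.5347, -0.0001, 0.0379]
ee_rot: [[0.961, 0.187, 0.205], [0.184, -0.982, 0.036], [0.208, 0.003, -0.978]]
wrist_force: [1.4, 0.6, -3.1]
gripper_width: 0.184
gripper_force: 30.0
```

```bash
python3 - <<'E'
from t import *
R=finR(12);show(grasp(F-(.006+.004+.1235)*hx,R,0),R)
E
```

```text
t 22.3 tcp [ 5.347e-01 -1.000e-04  3.790e-02] J [ 18.4  21.5 -36.1   4.9 -20.6  78. ] F [ 1.4  0.6 -3.1] M [ 0.1   0.31 -0.04] w 0.184
shift units now [-0.06 -0.01 -0.07] turn units [0.02 0.   0.03] shift units after turn [-0.06 -0.01 -0.07]
```

Not in contact yet. I creep on until the force rises.

Request:
jog_arm(plan="-0.03 0 -0.006 0 0 0 1;-0.03 0 -0.006 0 0 0 1;-0.03 0 -0.006 0 0 0 1;-0.03 0 -0.006 0 0 0 1;-0.02 0 -0.004 0 0 0 1;-0.02 0 -0.004 0 0 0 1;0 0 0 0 0 0 1;0 0 0 0 0 0 1;0 0 0 0 0 0 1;0 0 0 0 0 0 1")

```text
time_s: 23.3
tcp_pos: [0.5324, -0.0004, 0.0379]
ee_rot: [[0.96, 0.188, 0.208], [0.184, -0.982, 0.037], [0.211, 0.003, -0.978]]
wrist_force: [7.8, -1.0, -8.8]
gripper_width: 0.182
gripper_force: 30.0
```

```bash
python3 - <<'E'
from t import *
R=finR(12);show(grasp(F-(.006+.004+.1235)*hx,R,0),R)
E
```

```text
t 23.3 tcp [ 5.324e-01 -4.000e-04  3.790e-02] J [ 18.4  21.2 -36.6   5.1 -20.2  77.8] F [ 7.8 -1.  -8.8] M [-0.33 -0.93 -0.13] w 0.182
shift units now [ 0.03 -0.01 -0.05] turn units [ 0.01 -0.02  0.03] shift units after turn [ 0.03 -0.01 -0.05]
```

The tray is against the lip: the force rose and the tool advanced only 2.3 mm of the 4 mm commanded. I relax, release and retreat.

Request:
jog_arm(plan="0.05 0 0.01 0 0 0 1;0 0 0 0 0 0 0.5;0 0 0 0 0 0 0;0 0 0 0 0 0 -0.5;0 0 0 0 0 0 -0.8;0 0 -0.5 0 0 0 -0.8;0 0 -1 0 0 0 -0.8;0 0 -1 0 0 0 -0.8;0 0 -1 0 0 0 -0.8;0 0 -1 0 0 0 -0.8")

```text
time_s: 24.3
tcp_pos: [0.5083, -0.0048, 0.1488]
ee_rot: [[0.961, 0.187, 0.204], [0.184, -0.982, 0.036], [0.208, 0.003, -0.978]]
wrist_force: [0.6, 0.5, 0.3]
gripper_width: 0.868
gripper_force: 0.0
```

Request:
jog_arm(plan="0 0 -1 0 0 0 -0.8;0 0 -1 0 0 0 -0.8;0 0 -1 0 0 0 -0.8;-0.5 0 0 0 0 0 -0.8;-0.5 0 0 0 0 0 -0.8;0 0 0 0 0 0 -0.8;0 0 0 0 0 0 -0.8;0 0 0 0 0 0 -0.8;0 0 0 0 0 0 -0.8;0 0 0 0 0 0 -0.8")

```text
time_s: 25.3
tcp_pos: [0.4699, -0.0119, 0.2158]
ee_rot: [[0.961, 0.187, 0.204], [0.184, -0.982, 0.036], [0.207, 0.003, -0.978]]
wrist_force: [0.6, -0.7, -0.6]
gripper_width: 0.896
gripper_force: 0.0
```

```bash
python3 - <<'E'
from t import *
from h import cloud
import cv2
for n in('wrist','scene'):
    c=r.get_calibration(n);p,dd=r.capture(n);np.savez(f'pics/{n}4.npz',p=p,d=dd,K=c['mtx'],E=c['extrinsics'])
    cv2.imwrite(f'pics/{n}4.png',p[:,:,::-1])
    p,P,ok,H=cloud(f'pics/{n}4.npz');T=np.c_[hx,np.cross(up,hx),up];Q=(P-np.array([.6667,.0219,0]))@T
    b=ok&(H[...,0]>105)&(H[...,0]<130)&(H[...,1]>120)&(abs(Q[...,1])<.105)&(abs(Q[...,0])<.19)&(Q[...,2]<.04)
    print(n,'tray',np.percentile(Q[b],[.5,99.5],axis=0).round(4))
s=r.sense();print(s['wrist_force'],s['gripper_width'],s['time_s'])
a=cv2.imread('pics/wrist4.png');b=cv2.imread('pics/scene4.png')[80:340,260:480]
cv2.imwrite('pics/c4.png',np.hstack([cv2.resize(a,(430,322)),cv2.resize(b,(272,322))]))
E
```

```text
wrist tray [[-0.165  -0.0939  0.0132]
 [ 0.0274  0.1007  0.0284]]
scene tray [[-0.1658 -0.0966  0.0103]
 [ 0.0264  0.0989  0.0313]]
[0.27385228 0.91427961 0.57085088] 0.8985948403849772 25.4
```

View pics/c4.png

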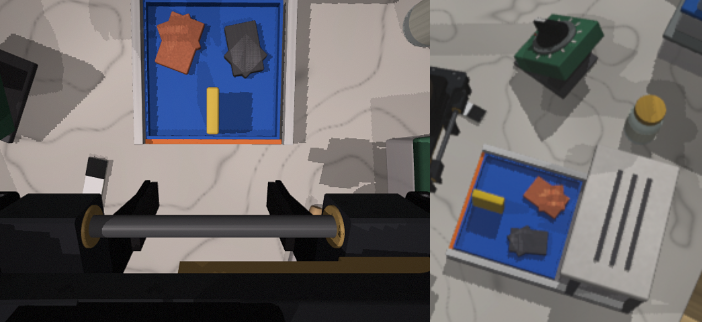

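The tray is flush with the orange lip (front edge at hood x -0.165), both sherds lie in it, the knob is at off and the arm is clear. I hand in.

```bash
python3 -c "
from station import r
print(r.finish_job())"
```

```text
the job is handed in; nothing more can be done
None
```

The job is handed in, with no verdict returned: the dimmer is at its off stop, the tray rests against the orange lip with both sherds in it, and the arm stands clear after about 25 s.

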